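Drive the flanged bush out of the gear casing

ROBOT

A 6-joint arm with a two-finger parallel gripper is mounted at the origin on the work surface. World frame = base frame: x ahead of the robot, y to its left, z up, the work surface at z = 0. Lengths are in mm, angles in rad, forces in N, time in s.
With the tool pointing down it reaches from about 275 to 750 mm from the base axis. Payload 10.2 kg.
Tool frame: the origin (TCP) lies midway between the tips of the shut fingers; the grasp point (between the pads) lies 19 mm behind it; z points along the fingers, y is the line along which they close (so a half turn about z gives the same grasp; the last joint's range is limited). The gripper opens to 85 mm and grips with 20 to 120 N. Pads are 22 mm wide; open, the fingers measure 114 mm over their backs; the gripper's body (76 mm by 85 mm) begins 54 mm behind the grasp point. The pads swing forward as they close: fully open they stand 13 mm farther back than shut.
Start: joints at [1.083, 0.313, 1.498, -0, 1.331, -0.223], TCP at [137.414, 506.704, 209.194] pointing down, gripper open.
Joint ranges: [-2.94, 2.94], [-0.97, 2.17], [0.19, 2.56], [-1.23, 4.37], [0.02, 3.11], [-2.88, 2.88]. Speed limits (rad/s): [2.39, 2.39, 3.01, 3.14, 3.14, 3.14].

INTERFACE

Orientations are given as a unit quaternion [w, x, y, z].
In Python, from rig import sense, capture, finish_job, find_in, place_of gives the robot as it stands. The module is installed in compiled form; this text tells all that it offers.
- The arm moves only by the shell command python3 -m jog 'ROWS' [FORCE]. ROWS is JSON, a list of rows, each an object of numbers: "tx", "ty", "tz": the shift along the tool's x, y, z in mm; "ax", "ay", "az": the turn, a rotation vector about the tool's x, y, z in rad; "jaw": the closure, from -1 (fully open) to 1 (shut), so that 0 is half open. In form: [{"tx": .., "ty": .., "tz": .., "ax": .., "ay": .., "az": .., "jaw": ..}, ...]. A call has 1 to 5 rows; each row shifts and turns the commanded pose from where the row before left it, along the tool's axes as they then stand; what a row does not reach is not made up. A row lasts 1/8 s, in which the tool goes at most 62.5 mm and 10.7 degrees, less where a joint would pass 70% of its speed; a pose out of reach is approached as far as the arm can. A call with a gripper value outside its range is refused whole. The fingers move at their own pace and stop on an object; FORCE is the grip in N (left out, the last holds). Time passes only in rows, so rows that do not move let the fingers close. It gives the time, the measured TCP pose, the force, the opening and the grip force at its end, in the units of the state.
- sense(): the state, without advancing time (a new reading comes with each control period).
- capture(name): name is "scene" or "top" or "wrist"; returns a dict with "color" (400x640x3 uint8, red, green, blue), "depth" (400x640 float32, mm along the optical axis (not along the pixel's ray), 0 where there is no reading), "fx", "fy", "cx", "cy" (pixels), "k1" (the pictures are not rectified: a ray, as slopes to the right and down, at radius r is drawn at 1 + k1 r^2 times it, then the intrinsics apply), "camera_from_world" (4x4, takes a point from world to camera coordinates); the wrist camera has in their place "mount" (4x4, takes a point from camera to tool coordinates, whose origin is the TCP and whose axes are the flange's). Camera axes: x right, y up, looking along -z (the intrinsics and any distortion apply to the point x, -y, -z); pixel columns grow to the right and rows downward; lengths in mm; the calibration is good to about 2 mm. A picture is of the moment at which its call begins: read the wrist's pose just before it.
- finish_job(): hands the job in; it is judged then, once.
Trained networks look in the newest picture that a camera, given by its name, has taken for a name from the list of things; names that differ only in an ending like _2 or _b are one class to them, and where a whole thing is asked for, a point or a joint stands for the part that bears it (a point fixed in the world has none). Each returns a list of dicts, best first, with "conf" (0 to 1); they miss things now and then, are a little off and sometimes report something else, mostly with a low value. They report only what shows in the picture. A call takes as long as a camera call. They do not tell look-alikes from the thing itself.
- find_in(query, camera): "centre" ([column, row] in pixels, amid what is visible of it).
- place_of(query, camera): "centre" ([column, row] in pixels: a listed point, or the origin of a listed thing).
The state is a dict: "time_s": time; "joints": joint angles; "dq": joint speeds; "tau": joint torques, N m; "eef_pos": TCP position; "ee_rot": TCP orientation; "force": force on the tool from outside, world axes, zero at the start; "wrist_torque": the same for the moment, N m; "grip_width": opening from 0.0 (shut) to 1.0 (fully open); "grip_force": force on a finger pad.
Only numpy, scipy, OpenCV 4.12 (cv2) and the standard library are available. Lean on these libraries where they do the work, as an engineer would, in place of code of your own. Each camera call takes 0.05 s, during which the arm holds its last target. There are 200 camera calls.

TASK

Take the stepped drift from its V rest and, with its slim end, drive the tight flanged bush right through and out of the clamped gear casing, so that it drops into the catch pan. Then lay the drift back on the same rest as it lay, slim end pointing the same way, and let go; leave the other things on the bench where they are.

Things in the scene. Friction and masses are not known exactly. Their poses are not given: they have to be found in the camera images.
- casing: Cast grey gear casing, a fixed block 90 (x) x 50 (y) mm, from 37 to 113 mm above the bench, on a pedestal with a base plate 110 x 60 mm. Origin: on the bench under its middle. Its y axis runs level along the bore, from the face where the drift must enter (y = -25 mm) to the face with the bush's flange and the catch pan (y = 25 mm).
- pan (a point): Middle of the floor of the catch pan, an open sheet-steel tray fixed to the casing right below the bore's flange side, 104 (x) x 115 (y) mm outside, walls 40 mm high and 3 mm thick; this point lies 87 mm from the casing's origin along its y axis. Axes as the casing's.
- bore (a point): Centre of the casing's level through bore, on its axis, 75 mm above the bench. Bore 36 mm across, 50 mm long (y from -25 to 25 mm); axes as the casing's. A narrow shoe along its roof leaves clear only from 18 mm below the axis to 14 mm above it once the bush is gone.
- bush: Brass bush, tight in the bore, 0.3 kg: barrel 34 mm across, its y = -30 to 30 mm; flange 48 mm across at y = 30 to 38 mm. Origin: mid-barrel, on the axis; y points to the flange. Its plain end starts 2 to 8 mm proud on the entry side; the 16 mm mark there is shallow. It slides under a steady 7 to 15 N, stays where left, and tips into the pan when its plain end nears the far face.
- drift: Steel drift, a stepped round rod 200 mm long lying level, 0.4 kg. Origin: on its axis near the balance point, a good place to grip. y points along it to the slim end. Slim shank 22 mm across from y = 10 to 120 mm, handle 28 mm across (dark rings) from y = -72 to 10 mm, head 36 mm across from y = -80 to -72 mm.
- drift_tip (a point): Centre of the flat end face of the drift's slim shank, 120 mm from the drift's origin; axes as the drift's.
- rest: Wooden rest of the drift: fixed base 60 x 170 x 10 mm with two 90-degree V blocks, 18 mm long and about 50 mm wide, at y = 70 mm (shank) and y = -55 mm (handle), tops 56 mm high. Origin: on the bench, below the drift's origin (within 8 mm lengthwise). y is the direction of the lying drift, whose axis is 48 mm above the bench over the rest's middle line. A like rest carries the fat bar.
- fat_bar: Plain round steel bar, 40 mm across and 200 mm long, too fat for the bore, lying along its y axis on the second rest, axis 54 mm above the bench. Origin at its middle. To be left alone.
- bearing: Steel bearing ring 48 mm across, 16 mm high, flat on the bench in front of the casing's entry side. Origin: underside centre. To be left alone.
- gear: Dark gear wheel, about 76 mm across the teeth, 36 mm high with its hub, flat on the bench to the left of the casing. Origin: underside centre. To be left alone.
- conrod: Aluminium connecting rod lying flat, about 190 mm long, 24 mm high. Origin: underside of its big end. To be left alone.
- hammer: Hand hammer with a red handle, lying on the right. Origin: under it. To be left alone.
- oil_bottle: Standing grey oil bottle with a red cap, on the left, 66 mm across, 170 mm high. Origin: underside centre. To be left alone.
- short_liner: Dark steel cylinder liner standing on end, 84 mm across, 80 mm high, with small cross holes, on the left. Origin: underside centre. To be left alone.
Mind the look-alikes: they are no part of the job. Leave any green look-alike of the rest alone.

How it is judged (in metres and radians):
On the way, in this order (a step that is already met when the one before it is completed fails the run):
1. the drift's slim end is in the bore, pushing the bush, which is still in the casing (contact force between drift and bush above 2 N and y of drift_tip in the frame of bore between -0.022 and 0.02 m and x of drift_tip in the frame of bore between -0.016 and 0.016 m and z of drift_tip in the frame of bore between -0.016 and 0.016 m), for 0.1 s.
2. the bush is out of the casing and lies in the catch pan (x of bush in the frame of casing between -0.052 and 0.052 m and y of bush in the frame of casing between 0.028 and 0.145 m and z of bush in the frame of casing below 0.056 m and linear speed of bush below 0.03 m/s), for 0.2 s.
At the end, for the whole second after the job is handed in: The bush lies still in the catch pan (origin within its outline, below 56 mm); the drift lies still in both Vs of its rest: origin within 7 mm sideways and in height and 30 mm lengthwise of its place, within 0.08 rad of the rest's direction, slim end the same way as at the start (all of step 2 and x of drift in the frame of rest between -0.007 and 0.007 m and y of drift in the frame of rest between -0.03 and 0.03 m and z of drift in the frame of rest between 0.041 and 0.055 m and angle between the y axis of drift and the y axis of rest, either way round below 0.08 rad and y of drift_tip in the frame of rest above 0.05 m and linear speed of drift below 0.03 m/s); the robot touches nothing.
It fails at once if another thing on the bench (bar, bearing, gear, connecting rod, hammer, bottle or liner) is moved by more than 20 mm (distance of any of fat_bar, bearing, gear, conrod, hammer, oil_bottle, short_liner from where it was at the start of the episode above 0.02 m).
It also fails if it takes over 54 s, if anything falls off the work surface, if the arm or the gripper's body presses on something with over 40 N, if the wrist force passes 120 N, or if a joint passes its speed limit or range.

## Working session

There is one attempt and no reset: what is moved stays moved. The work goes in short steps, Python scripts to look and compute and a shell command to move; the robot and the scene stay as the last step left them, time stands still between calls to the robot, and variables do not carry over. Pictures are saved under pics/ and viewed, at most 10 in all, crops included, and the job is handed in when it is done.

```bash
mkdir -p pics; cat > h.py <<'E'
import numpy as np, cv2
from rig import sense, capture, finish_job, find_in, place_of
from scipy.spatial.transform import Rotation as R
def pts(c, px, T=None):
    """world points from depth at pixels"""
    out=[]
    for u,v in px:
        d=c["depth"]; ui,vi=int(round(u)),int(round(v))
        w=d[max(0,vi-1):vi+2,max(0,ui-1):ui+2]; w=w[w>0]
        out.append(ray(c,u,v,np.median(w) if len(w) else np.nan))
    return np.array(out)
def cw(c):
    if "camera_from_world" in c: return np.linalg.inv(np.array(c["camera_from_world"]))
    return c["T"]@np.array(c["mount"])
def ray(c,u,v,z):
    x=(u-c["cx"])/c["fx"]; y=(v-c["cy"])/c["fy"]
    xu,yu=x,y
    for _ in range(20):
        s=1+c["k1"]*(xu*xu+yu*yu); xu,yu=x/s,y/s
    return (cw(c)@np.array([xu*z,-yu*z,-z,1]))[:3]
def at_h(c,u,v,h):
    a=ray(c,u,v,1.); b=ray(c,u,v,1000.); t=(h-a[2])/(b[2]-a[2]); return a+t*(b-a)
def cloud(c):
    d=c["depth"]; V,U=np.mgrid[:400,:640]
    x=(U-c["cx"])/c["fx"]; y=(V-c["cy"])/c["fy"]; xu,yu=x,y
    for _ in range(10):
        s=1+c["k1"]*(xu*xu+yu*yu); xu,yu=x/s,y/s
    P=np.stack([xu*d,-yu*d,-d,np.ones_like(d)],-1)@cw(c).T
    P=P[...,:3]; P[d<=0]=np.nan; return P
def wrist():
    s=sense(); T=np.eye(4); q=s["ee_rot"]; T[:3,:3]=R.from_quat([q[1],q[2],q[3],q[0]]).as_matrix(); T[:3,3]=s["eef_pos"]
    c=capture("wrist"); c["T"]=T; return c
def save(c,n,box=None,k=1):
    im=c["color"][...,::-1]
    if box: im=im[box[1]:box[3],box[0]:box[2]]
    cv2.imwrite("pics/"+n,cv2.resize(im,None,fx=k,fy=k,interpolation=cv2.INTER_CUBIC))
E
python3 - <<'E'
from h import *
s=sense(); print(s)
H=dict(casing=0,bore=75,bush=75,pan=3,drift=48,drift_tip=48,rest=0,fat_bar=54,bearing=0,gear=0,conrod=0,hammer=0,oil_bottle=0,short_liner=0)
for n in("scene","top"):
    c=capture(n); save(c,n+".png"); print(n)
    for k,h in H.items():
        r=place_of(k,n)[:3]
        print(k,[(np.round(x["centre"]).tolist(),round(x["conf"],2),np.round(at_h(c,*x["centre"],h)[:2]).tolist()) for x in r])
E
```

```text
{'time_s': 0.0, 'joints': array([ 1.08257249e+00,  3.13471378e-01,  1.49846183e+00, -1.15059148e-05,
        1.33102193e+00, -2.23385316e-01]), 'dq': array([ 3.34620557e-05, -4.98339768e-04,  9.59622375e-04,  7.26045834e-04,
        1.26067860e-03,  1.08662103e-03]), 'tau': array([ 3.00468118e-04, -4.12269187e+01, -2.59737110e+01, -2.03476702e-04,
        4.26115395e-03,  4.36753908e-05]), 'eef_pos': array([137.28301619, 506.42094046, 208.61485321]), 'ee_rot': array([-2.32070067e-04,  1.32031216e-01,  9.91245325e-01, -6.40521244e-04]), 'force': array([0.12617873, 0.09079118, 0.10915929]), 'wrist_torque': array([ 0.02284563, -0.01812381,  0.00347085]), 'grip_force': 0.0, 'grip_width': 1.0052323467553022}
scene
casing [([330.0, 213.0], 0.69, [503.0, 28.0])]
bore [([332.0, 196.0], 0.65, [514.0, 14.0])]
bush [([330.0, 195.0], 0.62, [507.0, 19.0])]
pan [([340.0, 195.0], 0.68, [483.0, 119.0])]
drift [([410.0, 199.0], 0.91, [686.0, 163.0]), ([346.0, 259.0], 0.56, [657.0, -148.0])]
drift_tip [([433.0, 178.0], 0.75, [702.0, 302.0])]
rest [([256.0, 213.0], 0.96, [324.0, -92.0]), ([305.0, 153.0
[... 905 characters left out ...]
 [668.0, -162.0])]
drift_tip [([198.0, 143.0], 0.71, [693.0, 290.0]), ([264.0, 208.0], 0.3, [487.0, 92.0])]
rest [([210.0, 291.0], 0.88, [254.0, 255.0]), ([329.0, 262.0], 0.82, [328.0, -96.0]), ([244.0, 151.0], 0.65, [681.0, 160.0])]
fat_bar [([348.0, 145.0], 0.85, [673.0, -164.0])]
bearing [([364.0, 198.0], 0.53, [519.0, -211.0]), ([288.0, 201.0], 0.21, [516.0, 25.0])]
gear [([201.0, 196.0], 0.76, [538.0, 289.0])]
conrod [([404.0, 222.0], 0.73, [441.0, -327.0]), ([290.0, 200.0], 0.57, [519.0, 19.0]), ([245.0, 149.0], 0.44, [686.0, 157.0])]
hammer [([448.0, 199.0], 0.73, [510.0, -467.0])]
oil_bottle [([174.0, 177.0], 0.67, [602.0, 375.0])]
short_liner [([173.0, 233.0], 0.86, [426.0, 370.0])]
```

View pics/top.png

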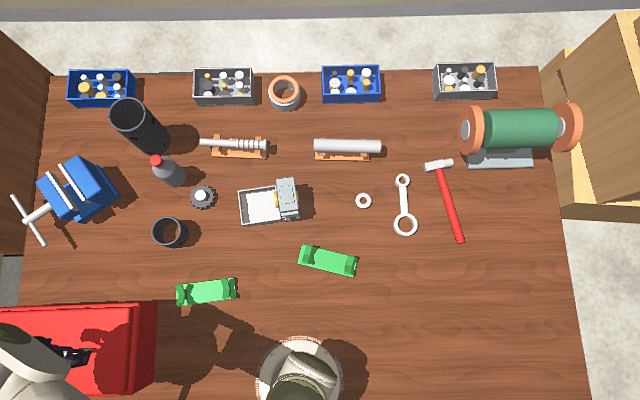

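View pics/scene.png

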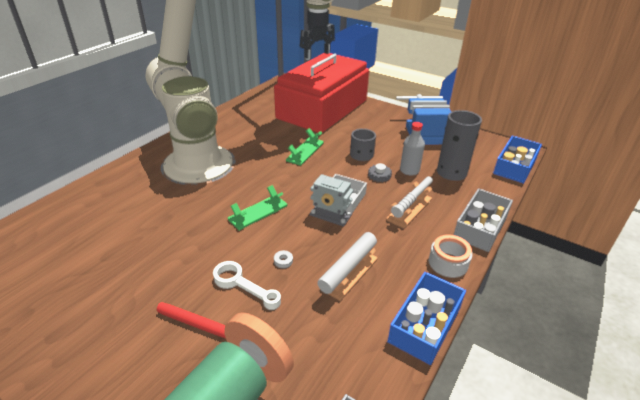

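In the top view, three things could be the drift or its rest:
- The stepped rod at (235,145) has dark rings on its right half and a slim end at (200,143). It lies on a wooden rest, which fits the drift.
- The plain bar at (348,147) is the fat bar.
- The green rests at (327,262) and (207,291) are look-alikes.

I'll confirm this in a crop while moving to a hover.

```bash
python3 - <<'E'
from h import *
c=capture("top"); save(c,"crop.png",(180,120,400,220),3)
E
J="python3 -m jog"
$J '[{"tx":-50,"ty":-17},{"tx":-50,"ty":-17},{"tx":-50,"ty":-17},{"tx":-50,"ty":-17},{"tx":-50,"ty":-17}]' | tail -c 400
$J '[{"tx":-50,"ty":-17},{"tx":-50,"ty":-17},{"tx":-50,"ty":-17},{"tx":-50,"ty":-17},{"tx":-50,"ty":-17}]' | tail -c 400
$J '[{"tx":-50,"ty":-17,"az":0.186},{"az":0.186},{"az":0.186},{"az":0.186},{"az":0.186}]' | tail -c 400
$J '[{"az":0.186},{"az":0.186},{}]'
python3 - <<'E'
from h import *
c=wrist(); save(c,"w1.png"); print(sense()["eef_pos"],sense()["joints"]); print(c["mount"])
for k,h in dict(drift=48,drift_tip=48,rest=0).items():
    print(k,[(np.round(x["centre"]).tolist(),round(x["conf"],2),np.round(at_h(c,*x["centre"],h)[:2],1).tolist()) for x in place_of(k,"wrist")[:3]])
E
```

```text
[137.4372855  506.69076852 209.19936446] [ 1.08255915e+00  3.12880774e-01  1.49771235e+00 -2.20710765e-05
  1.33099901e+00 -2.23369954e-01]
[[ 2.05609170e-04  9.54485343e-01  2.98257752e-01  7.53699462e+01]
 [ 9.99999956e-01 -2.60310984e-04  1.43680617e-04  3.99483425e-01]
 [ 2.14780812e-04  2.98257710e-01 -9.54485355e-01 -1.64781188e+02]
 [ 0.00000000e+00  0.00000000e+00  0.00000000e+00  1.00000000e+00]]
drift []
drift_tip []
rest [([176.0, 287.0], 0.73, [254.4, 256.8]), ([13.0, 364.0], 0.59, [330.4, -100.8])]schema error: expected keys tx, ty, tz, ax, ay, az, jaw
schema error: expected keys tx, ty, tz, ax, ay, az, jaw
schema error: expected keys tx, ty, tz, ax, ay, az, jaw
schema error: expected keys tx, ty, tz, ax, ay, az, jaw
```

View pics/crop.png

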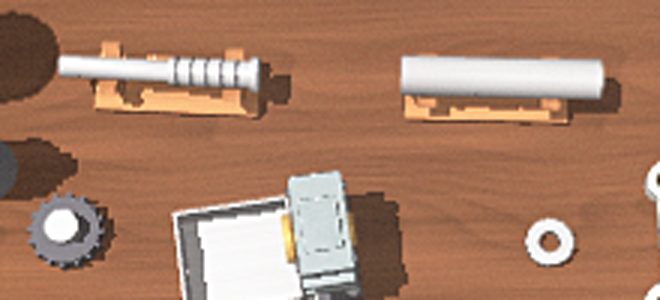

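View pics/w1.png

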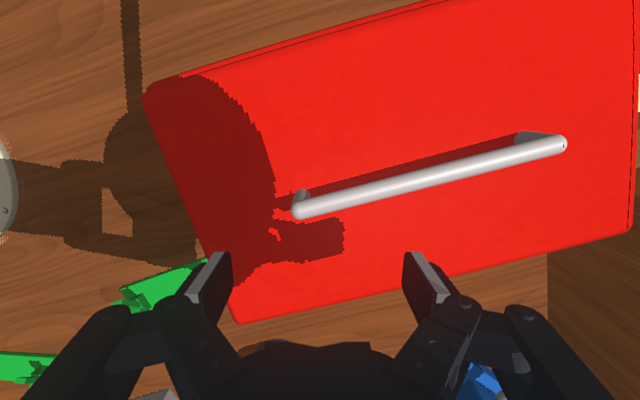

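The crop confirms it: the stepped rod at crop (60–260,70), with rings and head on the right and slim end on the left, lies on wood and is the drift. The plain bar on the right is the fat bar. The wrist picture only shows the red toolbox, because the rows were refused for missing keys.

```bash
J="python3 -m jog"
$J '[{"tx":-50,"ty":-17,"tz":0,"ax":0,"ay":0,"az":0,"jaw":-1},{"tx":-50,"ty":-17,"tz":0,"ax":0,"ay":0,"az":0,"jaw":-1},{"tx":-50,"ty":-17,"tz":0,"ax":0,"ay":0,"az":0,"jaw":-1},{"tx":-50,"ty":-17,"tz":0,"ax":0,"ay":0,"az":0,"jaw":-1},{"tx":-50,"ty":-17,"tz":0,"ax":0,"ay":0,"az":0,"jaw":-1}]' | tail -c 500
$J '[{"tx":-50,"ty":-17,"tz":0,"ax":0,"ay":0,"az":0,"jaw":-1},{"tx":-50,"ty":-17,"tz":0,"ax":0,"ay":0,"az":0,"jaw":-1},{"tx":-50,"ty":-17,"tz":0,"ax":0,"ay":0,"az":0,"jaw":-1},{"tx":-50,"ty":-17,"tz":0,"ax":0,"ay":0,"az":0,"jaw":-1},{"tx":-50,"ty":-17,"tz":0,"ax":0,"ay":0,"az":0,"jaw":-1}]' | tail -c 500
$J '[{"tx":-50,"ty":-17,"tz":0,"ax":0,"ay":0,"az":0.186,"jaw":-1},{"tx":0,"ty":0,"tz":0,"ax":0,"ay":0,"az":0.186,"jaw":-1},{"tx":0,"ty":0,"tz":0,"ax":0,"ay":0,"az":0.186,"jaw":-1},{"tx":0,"ty":0,"tz":0,"ax":0,"ay":0,"az":0.186,"jaw":-1},{"tx":0,"ty":0,"tz":0,"ax":0,"ay":0,"az":0.186,"jaw":-1}]' | tail -c 500
$J '[{"tx":0,"ty":0,"tz":0,"ax":0,"ay":0,"az":0.186,"jaw":-1},{"tx":0,"ty":0,"tz":0,"ax":0,"ay":0,"az":0.186,"jaw":-1},{"tx":0,"ty":0,"tz":0,"ax":0,"ay":0,"az":0,"jaw":-1}]'
python3 - <<'E'
from h import *
c=wrist(); save(c,"w2.png"); print(sense()["eef_pos"],sense()["joints"])
for k,h in dict(drift=48,drift_tip=48,rest=0).items():
    print(k,[(np.round(x["centre"]).tolist(),round(x["conf"],2),np.round(at_h(c,*x["centre"],h)[:2],1).tolist()) for x in place_of(k,"wrist")[:3]])
P=cloud(c); z=P[...,2]; m=(z>56.5)&(z<75)&(abs(P[...,0]-690)<45)&(abs(P[...,1]-200)<150)
Q=P[m]; v,u=np.nonzero(m); print(len(Q))
if len(Q)>50:
  a=np.polyfit(Q[:,1],Q[:,0],1); print(a, Q.min(0),Q.max(0))
  for y in range(80,310,10):
    s=Q[abs(Q[:,1]-y)<5]
    if len(s)>5: print(y,s[:,0].min().round(1),s[:,0].max().round(1),np.percentile(s[:,2],97).round(1))
E
```

```text
time_s: 2.38
eef_pos: [357.8, 358.1, 209.4]
ee_rot: [0.0, 0.132, 0.991, 0.0]
force: [0.0, 1.6, 0.5]
grip_width: 0.998
grip_force: 0.0
time_s: 3.0
eef_pos: [576.8, 210.6, 209.2]
ee_rot: [0.0, 0.132, 0.991, 0.0]
force: [-0.1, 0.8, 0.3]
grip_width: 1.006
grip_force: 0.0
time_s: 3.62
eef_pos: [619.3, 182.2, 209.0]
ee_rot: [-0.0, 0.565, 0.825, -0.0]
force: [1.7, 0.3, -1.0]
grip_width: 0.999
grip_force: 0.0
time_s: 4.0
eef_pos: [619.3, 182.3, 209.1]
ee_rot: [-0.0, 0.705, 0.709, -0.0]
force: [-0.8, -0.2, 0.2]
grip_width: 1.002
grip_force: 0.0
[619.28986179 182.28774768 209.12016065] [1.05112065e-01 5.88634758e-01 1.08554302e+00 2.40346051e-05
 1.46757517e+00 9.72446028e-02]
drift [([377.0, 190.0], 0.87, [689.8, 169.2])]
drift_tip [([391.0, 84.0], 0.95, [696.9, 283.7]), ([145.0, 11.0], 0.52, [447.9, 353.2])]
rest [([370.0, 184.0], 0.68, [690.5, 163.7]), ([30.0, 111.0], 0.65, [252.8, 258.2])]
2751
[7.80559890e-02 6.73459444e+02] [666.29279634  84.8077128   56.5008825 ] [714.72046215 284.9965555   67.78539674]
90 666.3 697.0 66.6
100 670.8 693.6 62.6
110 671.6 694.4 63.2
120 672.1 694.7 63.1
130 672.9 695.3 62.7
140 673.5 696.8 63.0
150 674.3 696.8 63.0
160 674.8 697.5 62.9
170 675.3 698.5 62.9
180 676.1 694.9 60.9
190 681.8 696.0 59.7
200 682.5 695.9 59.9
210 682.1 696.7 59.8
220 683.4 698.1 59.5
230 683.8 714.7 59.9
240 686.1 699.0 59.4
250 684.7 700.2 59.7
260 687.0 701.6 59.9
270 687.2 702.8 60.0
280 688.0 703.1 59.7
```

View pics/w2.png

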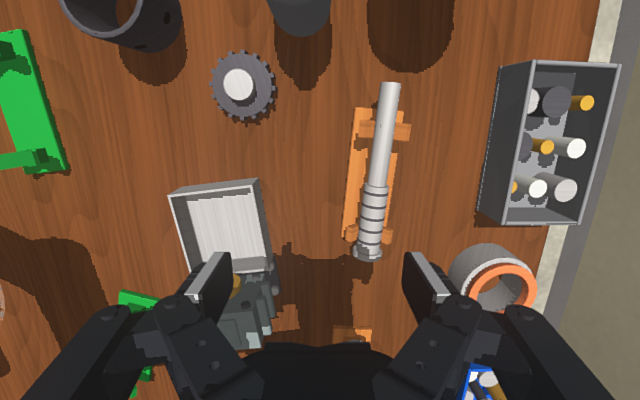

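The wrist view shows the drift from its head at (367,255) to its slim tip at (391,85). Its world axis is well measured, with the origin near (687,165) and yaw −0.075. Next I descend on it and grip.

```bash
J="python3 -m jog"
$J '[{"tx":-10,"ty":34,"tz":0,"ax":0,"ay":0,"az":0.04,"jaw":-1},{"tx":-10,"ty":34,"tz":0,"ax":0,"ay":0,"az":0.04,"jaw":-1},{"tx":0,"ty":0,"tz":50,"ax":0,"ay":0,"az":0,"jaw":-1},{"tx":0,"ty":0,"tz":45,"ax":0,"ay":0,"az":0,"jaw":-1},{"tx":0,"ty":0,"tz":0,"ax":0,"ay":0,"az":0,"jaw":-1}]'
python3 - <<'E'
from h import *
c=wrist(); s=sense(); print(s["eef_pos"],s["joints"])
P=cloud(c); z=P[...,2]; m=(z>56.5)&(z<75)&(abs(P[...,0]-690)<25)&(abs(P[...,1]-200)<150)
Q=P[m]
for y in range(90,300,15):
    q=Q[abs(Q[:,1]-y)<5]
    if len(q)>5: print(y,q[:,0].min().round(1),q[:,0].max().round(1),np.percentile(q[:,2],97).round(1))
print(Q[:,1].max())
E
```

```text
time_s: 4.82
eef_pos: [685.2, 161.0, 110.7]
ee_rot: [-0.002, 0.733, 0.68, -0.003]
force: [0.9, 0.9, 0.6]
grip_width: 0.998
grip_force: 0.0
[686.73704803 161.16921134 114.15098242] [ 6.48907696e-02  7.97481991e-01  9.71042077e-01 -5.96909428e-06
  1.37460983e+00  1.39795652e-01]
90 666.9 697.9 66.5
105 671.9 695.4 62.8
120 673.1 696.2 63.0
135 673.7 697.8 62.9
150 675.2 698.6 62.9
165 676.5 699.5 62.9
180 677.5 697.5 61.6
195 683.0 696.8 59.7
210 684.3 698.5 59.7
225 685.2 699.9 59.7
240 686.2 699.8 59.8
255 686.8 701.5 59.9
270 687.3 702.3 59.7
285 688.8 702.8 59.8
285.49216851148054
```

```bash
J="python3 -m jog"
$J '[{"tx":2,"ty":1,"tz":45,"ax":0,"ay":0,"az":0,"jaw":-1},{"tx":0,"ty":0,"tz":41,"ax":0,"ay":0,"az":0,"jaw":-1},{"tx":0,"ty":0,"tz":0,"ax":0,"ay":0,"az":0,"jaw":-1},{"tx":0,"ty":0,"tz":0,"ax":0,"ay":0,"az":0,"jaw":1},{"tx":0,"ty":0,"tz":0,"ax":0,"ay":0,"az":0,"jaw":1}]' 60
$J '[{"tx":0,"ty":0,"tz":0,"ax":0,"ay":0,"az":0,"jaw":1},{"tx":0,"ty":0,"tz":0,"ax":0,"ay":0,"az":0,"jaw":1},{"tx":0,"ty":0,"tz":0,"ax":0,"ay":0,"az":0,"jaw":1},{"tx":0,"ty":0,"tz":0,"ax":0,"ay":0,"az":0,"jaw":1}]' 100
```

```text
time_s: 5.5
eef_pos: [689.5, 163.2, 31.2]
ee_rot: [0.001, 0.733, 0.68, 0.002]
force: [0.0, 1.0, -1.2]
grip_width: 0.605
grip_force: 0.0
time_s: 6.0
eef_pos: [686.7, 163.3, 30.2]
ee_rot: [-0.001, 0.733, 0.68, -0.001]
force: [-14.1, -1.6, 14.4]
grip_width: 0.24
grip_force: 94.8
```

```bash
J="python3 -m jog"
$J '[{"tx":0,"ty":0,"tz":-20,"ax":0,"ay":0,"az":0,"jaw":1},{"tx":0,"ty":0,"tz":-40,"ax":0,"ay":0,"az":0,"jaw":1},{"tx":0,"ty":0,"tz":-50,"ax":0,"ay":0,"az":0,"jaw":1},{"tx":0,"ty":0,"tz":-40,"ax":0,"ay":0,"az":0,"jaw":1},{"tx":0,"ty":0,"tz":0,"ax":0,"ay":0,"az":0,"jaw":1}]' 
$J '[{"tx":-40,"ty":-15,"tz":0,"ax":0,"ay":0,"az":0,"jaw":1},{"tx":-50,"ty":-20,"tz":0,"ax":0,"ay":0,"az":0,"jaw":1},{"tx":-50,"ty":-20,"tz":0,"ax":0,"ay":0,"az":-0.1,"jaw":1},{"tx":-40,"ty":-20,"tz":0,"ax":0,"ay":0,"az":-0.1,"jaw":1},{"tx":0,"ty":0,"tz":0,"ax":0,"ay":0,"az":-0.1,"jaw":1}]' 
$J '[{"tx":0,"ty":0,"tz":0,"ax":0,"ay":0,"az":0,"jaw":1}]' 
cat > m.py <<'E'
from h import *
import sys
c=wrist(); save(c,sys.argv[1]); s=sense(); print(s["eef_pos"],s["joints"],s["force"],s["grip_width"])
T=c["T"]
for k in("casing","bore","pan","drift_tip"):
    print(k,[(np.round(x["centre"]).tolist(),round(x["conf"],2),np.round(at_h(c,*x["centre"],dict(casing=0,bore=75,pan=3,drift_tip=T[2,3]+19)[k])[:2],1).tolist()) for x in place_of(k,"wrist")[:2]])
P=cloud(c)
# drift in tool frame: along tool x, near tool y=0, tool z ~ -19-11
D=(P-T[:3,3])@T[:3,:3]
m=(abs(D[...,1])<25)&(D[...,0]>20)&(D[...,0]<135)&(D[...,2]<-5)&(D[...,2]>-60)
Q=D[m]
for x in range(25,130,15):
    q=Q[abs(Q[:,0]-x)<6]
    if len(q)>5: print("tool",x,q[:,1].min().round(1),q[:,1].max().round(1),"top",np.percentile(q[:,2],3).round(1))
if len(Q): print("tip x",np.percentile(Q[:,0],99.5))
# casing top
m=(abs(P[...,2]-113)<4)&(np.hypot(P[...,0]-514,P[...,1]-19)<75)
q=P[m]; print("casing top",len(q))
if len(q)>50: print(cv2.minAreaRect(q[:,:2].astype(np.float32)),np.median(q[:,2]))
E
python3 m.py w3.png
```

```text
time_s: 6.62
eef_pos: [689.5, 163.2, 182.3]
ee_rot: [0.002, 0.733, 0.68, 0.003]
force: [-0.2, 1.2, -4.7]
grip_width: 0.238
grip_force: 92.8
time_s: 7.25
eef_pos: [601.9, -15.4, 176.5]
ee_rot: [-0.001, 0.624, 0.782, -0.001]
force: [-0.3, 0.2, -3.0]
grip_width: 0.236
grip_force: 93.2
time_s: 7.38
eef_pos: [602.9, -13.0, 176.7]
ee_rot: [-0.001, 0.624, 0.781, -0.0]
force: [0.6, -0.8, -4.0]
grip_width: 0.235
grip_force: 93.2
[603.15453573 -12.55273259 176.89740849] [-2.14827595e-01  5.11373380e-01  1.29249763e+00  5.81028800e-05
  1.33975863e+00 -4.36869631e-01] [ 0.2628027   0.54238773 -3.7961078 ] 0.23723492139795135
casing [([246.0, 131.0], 0.67, [513.4, 20.0])]
bore [([435.0, 31.0], 0.73, [667.8, 143.3])]
pan [([252.0, 46.0], 0.56, [505.4, 108.1]), ([217.0, 295.0], 0.44, [506.9, -204.3])]
drift_tip [([219.0, 291.0], 0.67, [553.6, -50.3]), ([313.0, 4.0], 0.57, [575.6, 104.0])]
tool 25 -9.9 12.0 top -28.8
tool 40 -10.0 11.7 top -28.8
tool 55 -10.2 11.9 top -28.6
tool 70 -10.0 11.2 top -28.6
tool 85 -10.2 11.4 top -28.6
tool 100 -10.4 11.4 top -28.5
tool 115 -10.6 11.3 top -28.3
tip x 119.84294673911384
casing top 6057
((510.1770935058594, 22.19530487060547), (91.21424102783203, 56.94663619995117), 7.007044315338135) 113.28722909098121
```

View pics/w3.png

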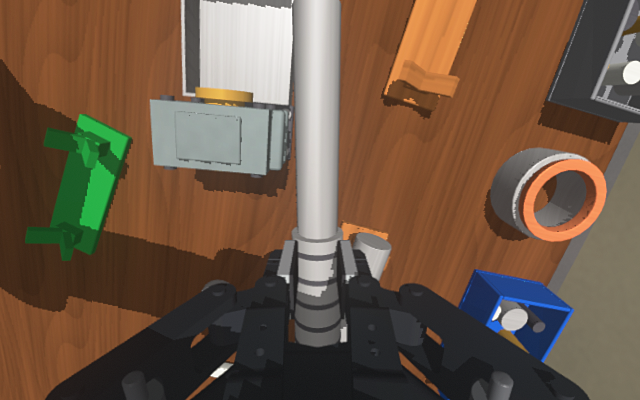

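The picture shows the drift held square, with its shank straight up the image at x≈317. The casing is at (215,135), with the gold flange at (225,95). The casing yaw is about 7°. Next I refine the bore axis from the casing top and the flange.

```bash
python3 - <<'E'
from h import *
c=wrist(); P=cloud(c); np.save("P.npy",P); np.save("C.npy",c["color"])
near=(np.hypot(P[...,0]-511,P[...,1]-20)<75)
m=near&(abs(P[...,2]-113.3)<1.5)
q=P[m][:,:2]
for deg in (6,6.5,7,7.5,8):
    a=np.radians(deg); ex=np.array([np.cos(a),np.sin(a)]); ey=np.array([-np.sin(a),np.cos(a)])
    X=(q-[511,20])@ex; Y=(q-[511,20])@ey
    # edge sharpness: y-min edge per x bin
    b=[(x0,Y[(abs(X-x0)<4)]) for x0 in range(-40,45,8)]
    print(deg,[(x0,round(v.min(),1),round(v.max(),1)) for x0,v in b if len(v)>3], [(y0,X[abs(Y-y0)<3].min().round(1),X[abs(Y-y0)<3].max().round(1)) for y0 in range(-20,25,8) if (abs(Y-y0)<3).sum()>3])
hsv=cv2.cvtColor(c["color"],cv2.COLOR_RGB2HSV)
g=near&(hsv[...,0]>15)&(hsv[...,0]<32)&(hsv[...,1]>120)&(hsv[...,2]>60)&(P[...,2]>60)
G=P[g]; print(len(G),G.min(0),G.max(0))
a=np.radians(7); X=(G[:,:2]-[511,20])@[np.cos(a),np.sin(a)]; Y=(G[:,:2]-[511,20])@[-np.sin(a),np.cos(a)]
for z0 in range(70,104,4):
    s=abs(G[:,2]-z0)<2
    if s.sum()>3: print(z0,X[s].min().round(1),X[s].max().round(1),Y[s].min().round(1),Y[s].max().round(1))
E
```

```text
6 [(-40, np.float64(-24.1), np.float64(26.2)), (-32, np.float64(-23.2), np.float64(26.2)), (-24, np.float64(-23.0), np.float64(26.9)), (-16, np.float64(-23.0), np.float64(27.2)), (-8, np.float64(-22.8), np.float64(27.2)), (0, np.float64(-22.7), np.float64(27.3)), (8, np.float64(-22.4), np.float64(27.3)), (16, np.float64(-22.3), np.float64(27.5)), (24, np.float64(-22.1), np.float64(27.6)), (32, np.float64(-21.9), np.float64(27.8)), (40, np.float64(-21.7), np.float64(28.3))] [(-20, np.float64(-45.3), np.float64(45.3)), (-12, np.float64(-45.4), np.float64(45.1)), (-4, np.float64(-46.2), np.float64(44.9)), (4, np.float64(-46.0), np.float64(44.4)), (12, np.float64(-46.4), np.float64(44.5)), (20, np.float64(-46.0), np.float64(44.1))]
6.5 [(-40, np.float64(-23.8), np.float64(26.6)), (-32, np.float64(-23.0), np.float64(26.5)), (-24, np.float64(-22.5), np.float64(27.1)), (-16, np.float64(-22.8), np.float64(27.3)), (-8, np.float64(-22.7), np.float64(27.2)), (0, np.float64(-22.4), np.float64(27.3)), (8, np.float64(-22.4), np.float64(27.3)), (16, np.float64(-22.4), np.float64(27.4)), (24, np.flo
[... 2122 characters left out ...]
, np.float64(-22.6), np.float64(27.0)), (16, np.float64(-22.8), np.float64(26.9)), (24, np.float64(-22.8), np.float64(26.7)), (32, np.float64(-23.0), np.float64(26.6)), (40, np.float64(-23.0), np.float64(26.7))] [(-20, np.float64(-46.0), np.float64(44.6)), (-12, np.float64(-45.8), np.float64(44.7)), (-4, np.float64(-46.2), np.float64(44.7)), (4, np.float64(-45.9), np.float64(44.5)), (12, np.float64(-46.2), np.float64(44.9)), (20, np.float64(-45.3), np.float64(44.7))]
741 [485.72365803  45.51728006  73.63381489] [529.90348836  61.4644557   99.7836178 ]
78 14.5 23.2 31.1 38.5
82 -15.4 22.6 27.5 39.1
86 -21.2 21.1 27.5 39.3
90 -20.4 19.4 27.3 39.3
94 -16.4 17.0 27.3 39.4
98 -11.7 11.7 31.6 39.4
```

```bash
J="python3 -m jog"
$J '[{"tx":-39,"ty":-33,"tz":0,"ax":0,"ay":0,"az":0,"jaw":1},{"tx":-39,"ty":-33,"tz":0,"ax":0,"ay":0,"az":0,"jaw":1},{"tx":-39,"ty":-34,"tz":0,"ax":0,"ay":0,"az":0,"jaw":1},{"tx":0,"ty":0,"tz":0,"ax":0,"ay":0,"az":0.098,"jaw":1},{"tx":0,"ty":0,"tz":30,"ax":0,"ay":0,"az":0,"jaw":1}]' 
$J '[{"tx":0,"ty":0,"tz":45,"ax":0,"ay":0,"az":0,"jaw":1},{"tx":0,"ty":0,"tz":45,"ax":0,"ay":0,"az":0,"jaw":1},{"tx":0,"ty":0,"tz":0,"ax":0,"ay":0,"az":0,"jaw":1},{"tx":0,"ty":0,"tz":0,"ax":0,"ay":0,"az":0,"jaw":1}]' 
cat > g.py <<'E'
from h import *
s=sense(); q=s["ee_rot"]; M=R.from_quat([q[1],q[2],q[3],q[0]]).as_matrix()
a=np.radians(7.1); o=np.array([510.2,22.3,75]); C=np.array([[np.cos(a),-np.sin(a),0],[np.sin(a),np.cos(a),0],[0,0,1]])
tip=s["eef_pos"]+M@[122,.6,-17.6]
print("tip in bore",(C.T@(tip-o)).round(1),"dir",(C.T@M[:,0]).round(3),"F",(C.T@s["force"]).round(1),s["grip_force"],s["time_s"])
E
python3 g.py; python3 m.py w4.png
```

```text
time_s: 8.3
eef_pos: [533.1, -150.1, 149.8]
ee_rot: [0.002, 0.662, 0.749, 0.001]
force: [-0.7, -0.1, -4.2]
grip_width: 0.237
grip_force: 93.4
time_s: 8.8
eef_pos: [533.2, -149.5, 60.1]
ee_rot: [0.001, 0.661, 0.75, 0.0]
force: [0.5, 0.0, -3.0]
grip_width: 0.236
grip_force: 93.5
tip in bore [  1.9 -51.3   2.5] dir [-0.002  1.    -0.002] F [ 0.5 -0.  -3. ] 93.50998520851135 8.8
[ 533.36180594 -149.58288751   60.42025439] [-4.84949810e-01  5.31893151e-01  1.59119858e+00 -7.14518210e-06
  1.01468067e+00 -6.10985229e-01] [-0.96187809 -0.67508536 -3.45761184] 0.23673499118527544
casing [([318.0, 246.0], 0.62, [539.4, -184.0])]
bore []
pan []
drift_tip [([313.0, 1.0], 0.58, [516.9, -29.2])]
tool 25 -9.9 12.0 top -28.8
tool 40 -10.1 11.8 top -28.7
tool 55 -10.2 12.0 top -28.6
tool 70 -10.0 11.2 top -28.4
tool 85 -10.3 11.4 top -28.4
tool 100 -10.3 11.5 top -28.3
tool 115 -10.4 11.3 top -28.1
tip x 119.86222048902722
casing top 0
```

View pics/w4.png

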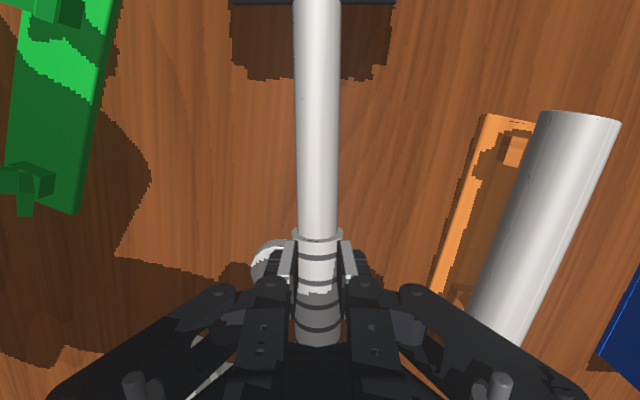

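```bash
J="python3 -m jog"
$J '[{"tx":0,"ty":-2,"tz":4.5,"ax":0,"ay":0,"az":0,"jaw":1},{"tx":8,"ty":0,"tz":0,"ax":0,"ay":0,"az":0,"jaw":1},{"tx":7,"ty":0,"tz":0,"ax":0,"ay":0,"az":0,"jaw":1},{"tx":0,"ty":0,"tz":0,"ax":0,"ay":0,"az":0,"jaw":1}]' 110
python3 g.py
$J '[{"tx":5,"ty":0,"tz":0,"ax":0,"ay":0,"az":0,"jaw":1},{"tx":5,"ty":0,"tz":0,"ax":0,"ay":0,"az":0,"jaw":1},{"tx":4,"ty":0,"tz":0,"ax":0,"ay":0,"az":0,"jaw":1}]'; python3 g.py
```

```text
time_s: 9.55
eef_pos: [528.2, -133.7, 53.8]
ee_rot: [-0.0, 0.661, 0.751, 0.0]
force: [0.4, -1.0, -4.3]
grip_width: 0.233
grip_force: 102.0
tip in bore [ -1.2 -35.1  -3.6] dir [-0.003  1.     0.   ] F [ 0.3 -1.1 -4.3] 102.04391598701477 9.55
time_s: 9.93
eef_pos: [527.4, -122.9, 54.5]
ee_rot: [0.003, 0.661, 0.75, -0.001]
force: [0.8, -12.5, -3.4]
grip_width: 0.225
grip_force: 102.3
tip in bore [ -0.6 -24.1  -3.6] dir [-0.003  1.    -0.005] F [ -0.7 -12.5  -3.4] 102.30400085449219 9.925
```

```bash
J="python3 -m jog"
$J '[{"tx":6,"ty":0,"tz":-1,"ax":0,"ay":0,"az":0,"jaw":1},{"tx":6,"ty":0,"tz":0,"ax":0,"ay":0,"az":0,"jaw":1},{"tx":6,"ty":0,"tz":0,"ax":0,"ay":0,"az":0,"jaw":1}]'; python3 g.py
$J '[{"tx":6,"ty":0,"tz":0,"ax":0,"ay":0,"az":0,"jaw":1},{"tx":6,"ty":0,"tz":0,"ax":0,"ay":0,"az":0,"jaw":1},{"tx":6,"ty":0,"tz":0,"ax":0,"ay":0,"az":0,"jaw":1}]'; python3 g.py
```

```text
time_s: 10.3
eef_pos: [525.2, -105.0, 55.4]
ee_rot: [0.003, 0.661, 0.75, -0.001]
force: [1.1, -12.3, -4.8]
grip_width: 0.231
grip_force: 102.2
tip in bore [-0.5 -6.1 -2.6] dir [-0.002  1.    -0.005] F [ -0.4 -12.4  -4.8] 102.2468090057373 10.3
time_s: 10.68
eef_pos: [522.9, -87.1, 55.5]
ee_rot: [0.003, 0.661, 0.75, -0.001]
force: [0.6, -13.1, -3.9]
grip_width: 0.231
grip_force: 102.5
tip in bore [-0.7 12.  -2.6] dir [-0.002  1.    -0.005] F [ -1.  -13.1  -3.9] 102.45431542396545 10.675
```

```bash
J="python3 -m jog"
$J '[{"tx":5,"ty":0,"tz":0,"ax":0,"ay":0,"az":0,"jaw":1},{"tx":4,"ty":0,"tz":0,"ax":0,"ay":0,"az":0,"jaw":1},{"tx":3,"ty":0,"tz":0,"ax":0,"ay":0,"az":0,"jaw":1}]'; python3 g.py
$J '[{"tx":3,"ty":0,"tz":0,"ax":0,"ay":0,"az":0,"jaw":1},{"tx":3,"ty":0,"tz":0,"ax":0,"ay":0,"az":0,"jaw":1},{"tx":0,"ty":0,"tz":0,"ax":0,"ay":0,"az":0,"jaw":1}]'; python3 g.py
```

```text
time_s: 11.05
eef_pos: [520.5, -72.9, 54.9]
ee_rot: [0.0, 0.661, 0.75, 0.0]
force: [0.1, 0.2, -4.5]
grip_width: 0.227
grip_force: 102.3
tip in bore [-1.2 26.2 -2.6] dir [-0.002  1.    -0.   ] F [ 0.1  0.2 -4.5] 102.2681987285614 11.05
time_s: 11.42
eef_pos: [519.6, -66.6, 54.7]
ee_rot: [-0.0, 0.661, 0.75, -0.0]
force: [0.1, -0.5, -3.8]
grip_width: 0.234
grip_force: 102.3
tip in bore [-1.4 32.6 -2.7] dir [-0.003  1.     0.   ] F [ 0.  -0.5 -3.8] 102.2702157497406 11.425
```

The push force dropped to zero, so the bush has tipped out. I'll withdraw straight back, rise and check the pan.

```bash
J="python3 -m jog"
$J '[{"tx":-15,"ty":0.5,"tz":0,"ax":0,"ay":0,"az":0,"jaw":1},{"tx":-20,"ty":0.5,"tz":0,"ax":0,"ay":0,"az":0,"jaw":1},{"tx":-25,"ty":0,"tz":0,"ax":0,"ay":0,"az":0,"jaw":1},{"tx":-30,"ty":0,"tz":0,"ax":0,"ay":0,"az":0,"jaw":1},{"tx":0,"ty":0,"tz":0,"ax":0,"ay":0,"az":0,"jaw":1}]'; python3 g.py
$J '[{"tx":0,"ty":0,"tz":-40,"ax":0,"ay":0,"az":0,"jaw":1},{"tx":0,"ty":0,"tz":-50,"ax":0,"ay":0,"az":0,"jaw":1},{"tx":0,"ty":0,"tz":-40,"ax":0,"ay":0,"az":0,"jaw":1},{"tx":0,"ty":0,"tz":0,"ax":0,"ay":0,"az":0,"jaw":1}]'
python3 - <<'E'
from h import *
c=capture("top"); save(c,"pan.png",(220,130,320,240),4)
print([(x["centre"],x["conf"],at_h(c,*x["centre"],25)) for x in place_of("bush","top")[:2]])
E
```

```text
time_s: 12.05
eef_pos: [532.2, -159.4, 54.6]
ee_rot: [0.0, 0.662, 0.749, -0.0]
force: [-0.1, 0.2, -2.0]
grip_width: 0.234
grip_force: 102.3
tip in bore [  0.1 -61.   -2.9] dir [ 0.001  1.    -0.001] F [-0.1  0.2 -2. ] 102.2783374786377 12.05
time_s: 12.55
eef_pos: [533.0, -157.0, 187.3]
ee_rot: [0.003, 0.661, 0.75, 0.001]
force: [-0.7, -0.2, -4.4]
grip_width: 0.228
grip_force: 102.5
[([255.1, 204.3], 0.61, array([503.03510884, 121.10661122,  25.        ]))]
```

View pics/pan.png

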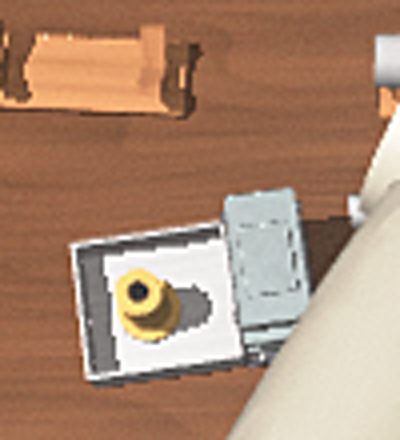

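The bush is in the pan at crop (140,300) and the rest is free. Next I carry the drift back above its pick-up pose.

```bash
J="python3 -m jog"
$J '[{"tx":49,"ty":32,"tz":0,"ax":0,"ay":0,"az":0,"jaw":1},{"tx":50,"ty":32,"tz":0,"ax":0,"ay":0,"az":0,"jaw":1},{"tx":50,"ty":32,"tz":0,"ax":0,"ay":0,"az":0,"jaw":1},{"tx":50,"ty":32,"tz":0,"ax":0,"ay":0,"az":0,"jaw":1},{"tx":50,"ty":32,"tz":0,"ax":0,"ay":0,"az":0,"jaw":1}]'
$J '[{"tx":49,"ty":32,"tz":0,"ax":0,"ay":0,"az":0.1,"jaw":1},{"tx":0,"ty":0,"tz":0,"ax":0,"ay":0,"az":0.1,"jaw":1},{"tx":0,"ty":0,"tz":0,"ax":0,"ay":0,"az":0,"jaw":1},{"tx":0,"ty":0,"tz":0,"ax":0,"ay":0,"az":0,"jaw":1}]'
cat > r.py <<'E'
from h import *
s=sense(); q=s["ee_rot"]; M=R.from_quat([q[1],q[2],q[3],q[0]]).as_matrix()
print("pos",s["eef_pos"].round(1),"left in tool xyz",(M.T@(np.array([687.5,163.3,30.2])-s["eef_pos"])).round(1),"az",(np.arctan2(M[1,1],M[0,1])+.075).round(3),"F",s["force"].round(1),M[2].round(3))
E
python3 r.py; python3 m.py w5.png | grep t
```

```text
time_s: 13.28
eef_pos: [659.3, 112.6, 182.0]
ee_rot: [-0.001, 0.661, 0.75, -0.001]
force: [1.2, -0.7, -3.8]
grip_width: 0.228
grip_force: 102.5
time_s: 13.78
eef_pos: [684.7, 162.8, 183.6]
ee_rot: [-0.001, 0.732, 0.681, -0.001]
force: [0.1, -0.1, -3.8]
grip_width: 0.231
grip_force: 102.8
pos [684.7 162.8 183.6] left in tool xyz [  0.7   3.  153.4] az 0.002 F [ 0.1 -0.1 -3.8] [-0.    -0.002 -1.   ]
drift_tip [([314.0, 1.0], 0.88, [693.3, 284.3])]
tool 25 -9.9 12.1 top -28.8
tool 40 -10.0 11.7 top -28.7
tool 55 -9.8 12.0 top -28.7
tool 70 -10.1 11.5 top -28.7
tool 85 -10.2 11.4 top -28.7
tool 100 -10.4 11.5 top -28.6
tool 115 -10.5 11.5 top -28.4
tip x 119.93387964400765
casing top 526
```

```bash
J="python3 -m jog"
$J '[{"tx":1,"ty":2,"tz":50,"ax":0,"ay":0,"az":0,"jaw":1},{"tx":0,"ty":0,"tz":50,"ax":0,"ay":0,"az":0,"jaw":1},{"tx":0,"ty":0,"tz":35,"ax":0,"ay":0,"az":0,"jaw":1},{"tx":0,"ty":0,"tz":0,"ax":0,"ay":0,"az":0,"jaw":1},{"tx":0,"ty":0,"tz":0,"ax":0,"ay":0,"az":0,"jaw":1}]'
python3 r.py
```

```text
time_s: 14.65
eef_pos: [688.2, 164.5, 52.0]
ee_rot: [0.001, 0.733, 0.68, 0.001]
force: [-0.8, -0.0, -3.0]
grip_width: 0.229
grip_force: 102.8
pos [688.2 164.5  52. ] left in tool xyz [-1.3 -0.7 21.8] az 0.001 F [-0.8 -0.  -3. ] [ 0.     0.003 -1.   ]
```

```bash
J="python3 -m jog"
$J '[{"tx":-1,"ty":-1,"tz":10,"ax":0,"ay":0,"az":0,"jaw":1},{"tx":0,"ty":0,"tz":7,"ax":0,"ay":0,"az":0,"jaw":1},{"tx":0,"ty":0,"tz":3,"ax":0,"ay":0,"az":0,"jaw":1},{"tx":0,"ty":0,"tz":0,"ax":0,"ay":0,"az":0,"jaw":1},{"tx":0,"ty":0,"tz":0,"ax":0,"ay":0,"az":0,"jaw":1}]'
python3 r.py
```

```text
time_s: 15.28
eef_pos: [686.5, 163.5, 30.5]
ee_rot: [0.001, 0.733, 0.68, 0.001]
force: [0.2, -1.4, 2.6]
grip_width: 0.23
grip_force: 104.8
pos [686.5 163.5  30.5] left in tool xyz [-0.1  1.   0.3] az 0.001 F [ 0.2 -1.4  2.6] [ 0.     0.002 -1.   ]
```

The drift is seated, since the vertical force has reversed. Next I open, rise and check.

```bash
J="python3 -m jog"
$J '[{"tx":0,"ty":0,"tz":0,"ax":0,"ay":0,"az":0,"jaw":0.3},{"tx":0,"ty":0,"tz":0,"ax":0,"ay":0,"az":0,"jaw":-0.3},{"tx":0,"ty":0,"tz":0,"ax":0,"ay":0,"az":0,"jaw":-1},{"tx":0,"ty":0,"tz":0,"ax":0,"ay":0,"az":0,"jaw":-1},{"tx":0,"ty":0,"tz":0,"ax":0,"ay":0,"az":0,"jaw":-1}]'
$J '[{"tx":0,"ty":0,"tz":-15,"ax":0,"ay":0,"az":0,"jaw":-1},{"tx":0,"ty":0,"tz":-40,"ax":0,"ay":0,"az":0,"jaw":-1},{"tx":0,"ty":0,"tz":-50,"ax":0,"ay":0,"az":0,"jaw":-1},{"tx":0,"ty":0,"tz":-40,"ax":0,"ay":0,"az":0,"jaw":-1},{"tx":0,"ty":0,"tz":0,"ax":0,"ay":0,"az":0,"jaw":-1}]'
python3 - <<'E'
from h import *
c=wrist(); save(c,"w6.png")
P=cloud(c); z=P[...,2]; Q=P[(z>56.5)&(z<75)&(abs(P[...,0]-690)<25)&(abs(P[...,1]-200)<150)]
for y in range(90,300,30):
    q=Q[abs(Q[:,1]-y)<5]
    if len(q)>5: print(y,q[:,0].min().round(1),q[:,0].max().round(1),np.percentile(q[:,2],97).round(1))
print(Q[:,1].max())
c=capture("top"); print([(x["centre"],x["conf"],at_h(c,*x["centre"],40)) for x in place_of("bush","top")[:2]])
E
```

```text
time_s: 15.9
eef_pos: [686.0, 163.6, 29.7]
ee_rot: [-0.0, 0.733, 0.68, 0.0]
force: [0.1, -0.1, -0.3]
grip_width: 1.001
grip_force: 0.0
time_s: 16.52
eef_pos: [687.4, 163.7, 180.0]
ee_rot: [0.003, 0.733, 0.68, 0.003]
force: [-0.1, 0.0, -0.2]
grip_width: 0.998
grip_force: 0.0
90 667.2 698.1 66.3
120 672.9 695.8 62.6
150 675.8 698.7 62.8
180 678.1 696.7 61.0
210 684.1 697.9 59.8
240 686.5 700.5 59.7
270 688.4 702.3 59.9
284.8123632501572
[([257.1, 206.4], 0.72, array([493.26820626, 113.20610799,  40.        ])), ([174.3, 233.4], 0.44, array([419.56957902, 352.55477368,  40.        ]))]
```

View pics/w6.png

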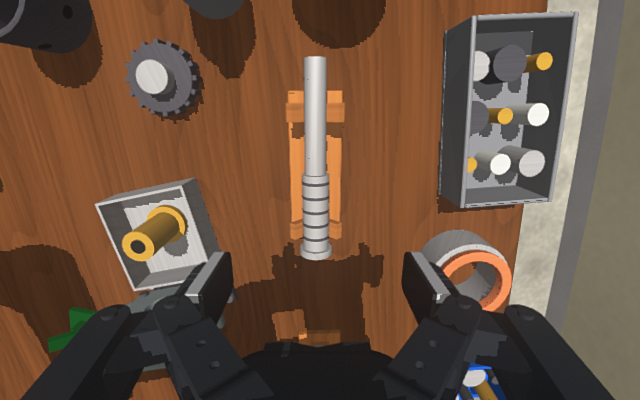

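The drift lies in both Vs within 1 mm of its starting place, with its slim tip at (315,60). The bush stands in the pan at (155,230), and the gripper is clear.

```bash
python3 -c "
from rig import finish_job; print(finish_job())"
```

```text
the job is handed in; nothing more can be done
None
```

The job is handed in: the bush was driven out and stands in the catch pan, the drift is back on its rest within about 1 mm with the slim end the same way, and no other object was touched; no verdict came back.

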